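# Lock the craft-blade box and put its key in its tray

## Robot

A 6-joint arm with a two-finger parallel gripper is mounted at the origin on the work surface; the furniture and walls round the work are solid. World frame = base frame: x ahead of the robot, y to its left, z up, the work surface at z = 0. Lengths are in m, angles in rad, forces in N, time in s.
With the tool pointing down it reaches from about 0.425 to 0.95 m from the base axis. Payload 3.5 kg.
Tool frame: the origin (TCP) lies between the finger pads; the fingertips stand 22 mm ahead of it and the grasp point (between the pads) lies 3 mm ahead of it (ctrl.nose_length is the z of the fingertips in the tool frame, in m); z points along the fingers, y is the line along which they close (so a half turn about z gives the same grasp; the last joint's range is limited). The gripper opens to 85 mm and grips with 20 to 120 N. Pads are 22 mm wide; open, the fingers measure 114 mm over their backs; the gripper's body (76 mm by 85 mm) begins 54 mm behind the grasp point. The pads swing forward as they close: fully open they stand 13 mm farther back than shut.
Start: joints at [-1.403, 0.286, 1.577, -0, 1.279, -0.15], TCP at [0.211, -0.641, 0.225] pointing down, gripper open.
Joint ranges: [-2.77, 2.77], [-0.9, 2.22], [0.21, 2.48], [-1.53, 4.67], [0.24, 2.81], [-2.84, 2.84]. Speed limits (rad/s): [2.79, 2.79, 3.14, 3.14, 3.14, 3.14].

## Interface

Orientations are given as a unit quaternion [x, y, z, w].
In Python, from plant import ctrl gives the robot as it stands. The module is installed in compiled form; this text tells all that it offers.
- The arm moves only by the tool send_rows, never from a script. Its argument "rows" is text: rows parted by semicolons, each of 7 numbers parted by spaces: the turn, a rotation vector about the tool's x, y, z in normalised numbers (1 is 180 degrees), then the shift along the tool's x, y, z in shares of 800 mm (1.0 is 800 mm), then the opening, from -1 (shut) to 1 (fully open). A call has 1 to 8 rows; each row is the pose to reach, as a shift and turn from the pose commanded when the call began, along the tool's axes at that moment; what a row does not reach only later rows make up. A row lasts 1/8 s, in which the tool goes at most 62.5 mm and 10.7 degrees, less where a joint would pass 70% of its speed; a pose out of reach is approached as far as the arm can. Shift and turn numbers lie between -1 and 1, and a call with a number outside is refused. A call with a gripper value outside its range is refused whole. The fingers move at their own pace and stop on an object; "grip_force" is the grip in N (left out, the last holds). Time passes only in rows, so rows that repeat a pose let the fingers close. It gives the time, the measured TCP pose, the force, the opening and the grip force at its end, in the units of the state.
- ctrl.get_state(): the state, without advancing time (a new reading comes with each control period).
- ctrl.read_camera(name): name is "scene" or "top" or "wrist"; returns a dict with "color" (480x640x3 uint8, red, green, blue), "fx", "fy", "cx", "cy" (pixels), "extrinsics" (4x4, takes a point from world to camera coordinates). Camera axes: x right, y down, z forward; pixel columns grow to the right and rows downward; lengths in m; the calibration is good to about 2 mm. The wrist camera is an equidistant fisheye: a pixel r from the principal point sees the ray r / f radians off the axis. A picture is of the moment at which its call begins. There is no depth.
- ctrl.sign_off(): hands the job in; it is judged then, once.
Trained networks look in a picture, given as the dict that the camera call returned (one of the last four; its "shot" number tells which), for a name from the list of things; names that differ only in an ending like _2 or _b are one class to them, and where a whole thing is asked for, a point or a joint stands for the part that bears it (a point fixed in the world has none). Each returns a list of dicts, best first, with "p" (0 to 1); they miss things now and then, are a little off and sometimes report something else, mostly with a low value. They report only what shows in the picture. A call takes as long as a camera call. They do not tell look-alikes from the thing itself.
- ctrl.look_for(picture, target): "position" ([x, y, z] in m, in the coordinates of the camera as it stood for that picture, good to about 4 mm: the middle of the surface that is visible of it).
The state is a dict: "time": time; "qpos": joint angles; "dq": joint speeds; "joint_efforts": joint torques, N m; "eef_pos": TCP position; "tcp_rot": TCP orientation; "contact_force": force on the tool from outside, world axes, zero at the start; "wrist_torque": the same for the moment, N m; "opening": opening from 0.0 (shut) to 1.0 (fully open); "finger_force": force on a finger pad.
Only numpy, scipy, OpenCV 4.12 (cv2) and the standard library are available. Lean on these libraries where they do the work, as an engineer would, in place of code of your own. Each camera call takes 0.05 s, during which the arm holds its last target. There are 200 camera calls.

## Task

Lock the blue box: turn the key in its lock clockwise until you feel the bolt come up against its end stop, without forcing it, then turn the key back to the one position where it will come out and draw it out, leaving the bolt shot. Put the key down in the yellow tray and leave the other things where they are.

Things in the scene. Friction and masses are not known exactly. Their poses are not given: they have to be found in the camera images.
- lockbox: Fixed blue steel box, 130 x 190 x 45 mm (x, y, z), origin at the centre of its underside, front to -x. Its grey lid (left half, +y) is shut and does not open. On the right half stands the silver lock case, 60 x 60 mm, top 71 mm above the table, its axis 45 mm to -y of the origin. On the lid beside it a steel keeper takes the bolt, which slides to +y out of the case.
- keyhole (a point): Centre of the round brass plug in the lock's top face, on the turning axis, 71 mm up; axes as the box's. The notch for the key's lug (red dot) points 240 deg counter-clockwise from the box's +x. Only there does the lug (0.09 rad play each way) pass the 15 mm thick cover; elsewhere the lug meets the cover when the key is lifted 2 mm.
- key: Loose steel key, black grip, 66 mm tall, 40 g, standing in the lock at the withdrawal position with 1 mm play. Origin at the blade's foot on the turning axis, z up, x towards the lug. Blade 16 x 4 mm (x, y); lug at the foot, 6 mm high, out to x = 14 mm. Grip 30 (x) x 9 mm (y), 34 to 66 mm above the origin: pinch along y. In the lock the foot is 48 mm above the table; withdrawal lifts it 23 mm.
- bolt (a joint): How far the bolt is shot, m: 0 drawn back (starts at 0 to 0.002), 0.010 fully shot at the firm end stop. Turned clockwise from above, the key's lug meets the bolt after 0.1 to 0.7 rad and the stop after 1.1 to 1.6 rad of the hand, differing each time. Bolt friction 1.5 N; it stays where it is left when the key turns back. Lever arm 13 mm: 10 N on the bolt is 0.13 N m on the key.
- bolt_nose (a point): Red nose of the bolt, 6 mm wide and 6.5 mm high, centre of its end, 52 mm above the table; the bolt moves along the box's +y.
- tray: Shallow open yellow tray, fixed on the table, 130 x 170 x 14 mm (x, y, z), walls 4 mm thick, inner floor 4 mm above the table; origin at the centre of its underside.
- scissors: Red scissors, 72 x 157 x 11 mm, loose bystander, origin under the middle.
- palette: White paint palette, 119 x 119 x 10 mm, loose bystander, origin under the middle.
- chalks: Flat purple chalk box, 178 x 118 x 14 mm, loose bystander, origin under the middle.
There are look-alikes about, which are no part of the job. There is more than one size of the tray; the one meant has the size given above.

How it is judged:
On the way, in this order (a step that is already met when the one before it is completed fails the run):
1. the key has pushed the bolt against its end stop (at least 9.3 of 10 mm) and bears on it with more than 4 N (value of joint bolt above 0.0093 m and contact force between key and bolt above 4 N), for 0.05 s.
2. the key is wholly out of the lock and the bolt still shot (z of key in the frame of lockbox above 0.072 m and value of joint bolt above 0.0088 m), for 0.1 s.
At the end, for the whole second after the job is handed in: The bolt is still shot (at least 8.8 of 10 mm), and the key rests in the yellow tray, its foot inside the rim, at rest and let go (value of joint bolt above 0.0088 m and contact force between key and tray above 0.05 N and x of key in the frame of tray between -0.062 and 0.062 m and y of key in the frame of tray between -0.082 and 0.082 m and linear speed of key below 0.02 m/s); the robot touches nothing.
It fails at once if the key is forced: more than 25 N between the key and the bolt (contact force between key and bolt above 25 N).
It fails at once if the key is forced: more than 75 N between the key and the lock (contact force between key and lockbox above 75 N).
It fails at once if a bystander is pushed more than 30 mm (distance of any of scissors, palette, chalks from where it was at the start of the episode above 0.03 m).
It also fails if it takes over 64 s, if anything falls off the work surface, if the arm or the gripper's body presses on something with over 40 N, if the wrist force passes 120 N, or if a joint passes its speed limit or range.

## Working session

There is one attempt and no reset: what is moved stays moved. The work goes in short steps, Python scripts to look and compute and a tool call to move; the robot and the scene stay as the last step left them, time stands still between calls to the robot, and variables do not carry over. Pictures are saved under pics/ and viewed, at most 10 in all, crops included, and the job is handed in when it is done.

Besides the shell and the picture viewer there is one more tool, called in YAML: its name, and indented under it one key for each argument. send_rows: Moves the arm, as the interface text tells. Its arguments: {"type":"object","properties":{"rows":{"type":"string"},"grip_force":{"type":"number"}},"required":["rows"]}

```bash
mkdir -p pics; cat > h.py <<'E'
import numpy as np, cv2
from plant import ctrl
def w(pic,p):
    T=np.array(pic["extrinsics"]); return T[:3,:3].T@(np.array(p)-T[:3,3])
def ray(pic,u,v,z):
    T=np.array(pic["extrinsics"]);R=T[:3,:3];c=-R.T@T[:3,3]
    d=R.T@np.array([(u-pic["cx"])/pic["fx"],(v-pic["cy"])/pic["fy"],1]);return c+d*(z-c[2])/d[2]
def px(pic,P):
    T=np.array(pic["extrinsics"]);q=T[:3,:3]@np.array(P)+T[:3,3]
    return pic["fx"]*q[0]/q[2]+pic["cx"],pic["fy"]*q[1]/q[2]+pic["cy"]
def save(pic,n): cv2.imwrite(f"pics/{n}.png",pic["color"][:,:,::-1])
E
python3 - <<'E'
from h import *
np.set_printoptions(precision=4,suppress=True)
ps={n:ctrl.read_camera(n) for n in("top","scene")}
for n,p in ps.items():
    save(p,n+"0"); print(n,p["fx"],p["cx"],p["cy"],w(p,[0,0,0]))
    for t in("lockbox","key","bolt_nose","keyhole","tray","scissors","palette","chalks"):
        for r in ctrl.look_for(p,t):
            P=w(p,r["position"]); print(t,round(r["p"],2),P,np.round(px(p,P)))
print(ctrl.get_state())
E
```

```text
top 443.73609914511155 316.6678792571514 235.25251616922273 [ 0.3924 -0.1496  1.4252]
lockbox 0.85 [0.566  0.0621 0.0446] [255. 242.]
key 0.51 [0.3659 0.1651 0.0106] [221. 305.]
keyhole 0.55 [0.564  0.0633 0.0463] [255. 242.]
tray 0.76 [ 0.6085 -0.5902  0.0072] [460. 235.]
tray 0.66 [ 0.5202 -0.3105 -0.0003] [372. 260.]
scissors 0.59 [0.3644 0.1662 0.0124] [221. 306.]
scissors 0.25 [0.5682 0.0601 0.0454] [256. 241.]
palette 0.64 [0.423  0.2921 0.0049] [183. 286.]
chalks 0.85 [ 0.7603 -0.0045  0.0091] [280. 185.]
chalks 0.35 [0.4239 0.2914 0.0065] [183. 286.]
scene 579.3619774908063 320.87678753326315 240.68239634750813 [-0.3055  0.7827  0.9818]
lockbox 0.81 [0.5421 0.087  0.0473] [279. 298.]
key 0.42 [0.5611 0.023  0.0978] [292. 267.]
keyhole 0.76 [0.5457 0.0848 0.0454] [279. 297.]
tray 0.77 [ 0.5467 -0.2861  0.0056] [374. 247.]
tray 0.6 [ 0.6658 -0.5099  0.0078] [391. 202.]
scissors 0.84 [0.3633 0.1709 0.0082] [306. 365.]
palette 0.67 [0.4234 0.2933 0.0078] [246. 381.]
chalks 0.65 [0.7589 0.0039 0.0153] [249. 258.]
{'time': 0.9, 'qpos': array([-1.403 ,  0.2863,  1.5766, -0.    ,  1.2786, -0.15  ]), 'dq': array([ 0.0023, -0.0002,  0.0005,  0.0014,  0.0005,  0.0018]), 'joint_efforts': array([ -0.0004, -40.5957, -29.2945,  -0.0002,   0.0004,   0.    ]), 'eef_pos': array([ 0.211 , -0.6412,  0.2253]), 'tcp_rot': array([ 0.9874,  0.1582, -0.    ,  0.    ]), 'contact_force': array([ 0.0412, -0.1854,  0.7605]), 'wrist_torque': array([0.03  , 0.0128, 0.0237]), 'finger_force': 0.0, 'opening': 0.9966058533724488}
```

View pics/top0.png

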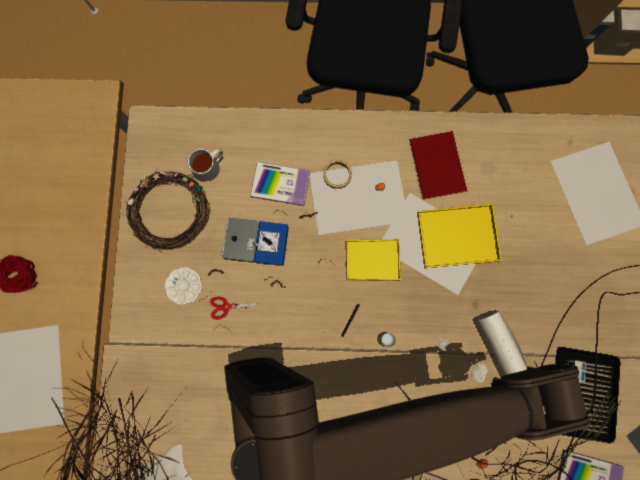

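```bash
python3 - <<'E'
import cv2,numpy as np
a=cv2.imread("pics/top0.png")[195:285,205:305];b=cv2.imread("pics/scene0.png")[240:340,220:340]
a=cv2.resize(a,(500,450),interpolation=cv2.INTER_CUBIC)
cv2.imwrite("pics/ca.png",cv2.resize(a,(800,600)) if 0 else a)
b=cv2.resize(b,(720,600),interpolation=cv2.INTER_CUBIC);cv2.imwrite("pics/cb.png",b)
E
```

```text
(no output)
```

View pics/scene0.png

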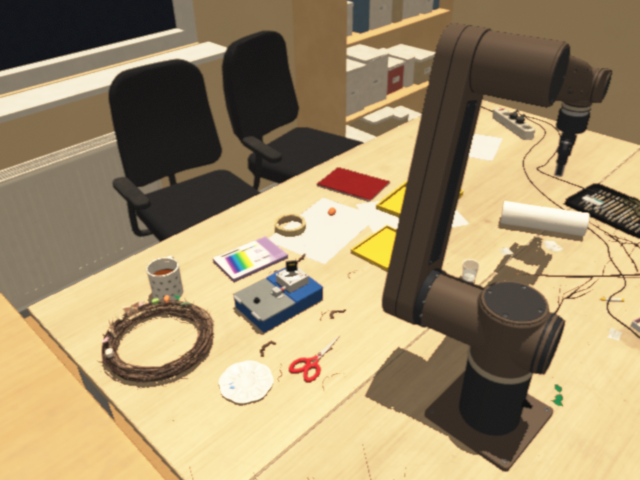

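View pics/ca.png

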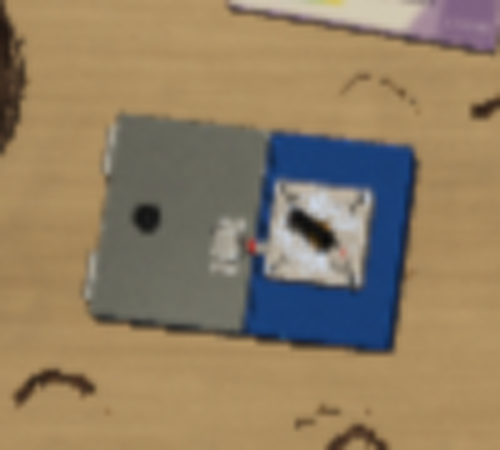

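The top view shows the box at (255,242), with lid knob and keeper on the left, and the case and key at about (268,241). The crop shows the red bolt nose left of the case and the key grip running upper-left to lower-right, with the red notch dot at lower right.
Candidates:
- **Trays:** small at (372,260), about 130x170, which is mine; large at (459,236), about 190x250, a look-alike.
- **Key:** in the lock at (268,241). The network's hit at (221,305) is the scissors.

```bash
cat >> h.py <<'E'
def rows_to(target,yaw,st=None):
    """tool-frame shift mm and turn deg about tool z to reach TCP target with tool-x yaw (deg), tool down"""
    from scipy.spatial.transform import Rotation as Ro
    st=st or ctrl.get_state(); R=Ro.from_quat(st["tcp_rot"])
    Rt=Ro.from_euler("z",yaw,degrees=True)*Ro.from_euler("x",180,degrees=True)
    return np.round((R.inv()*Rt).as_rotvec(degrees=True),2),np.round(R.inv().apply(np.array(target)-st["eef_pos"])*1000,1)
E
python3 - <<'E'
from h import *
np.set_printoptions(precision=4,suppress=True)
p=ctrl.read_camera("top")
f=lambda c,z:ray(p,205+(c[0]-2)/5,195+(c[1]-2)/5,z)
B=np.array([f(c,.045) for c in[(120,115),(412,148),(392,350),(93,318)]])
C=np.array([f(c,.071) for c in[(278,183),(372,187),(362,288),(266,276)]])
print(B,C,B.mean(0),C.mean(0))
ym=(B[0]+B[3]-B[1]-B[2])/2; xm=(B[0]+B[1]-B[2]-B[3])/2
yaw=[np.degrees(np.arctan2(-ym[0],ym[1])),np.degrees(np.arctan2(xm[1],xm[0]))]
print(yaw,np.linalg.norm(ym),np.linalg.norm(xm))
y=np.radians(np.mean(yaw)); k=B.mean(0)[:2]+.045*np.array([np.sin(y),-np.cos(y)]);print("key",k)
g=np.array([f(c,.114) for c in[(290,210),(335,248)]]);print("grip",g)
print(rows_to([k[0],k[1],.25],np.degrees(y)+60))
hsv=cv2.cvtColor(p["color"],cv2.COLOR_RGB2HSV);m=cv2.inRange(hsv,(20,150,120),(35,255,255))
for c in cv2.findContours(m,0,2)[0]:
    if cv2.contourArea(c)>300:
        r=cv2.boxPoints(cv2.minAreaRect(c)); print("tray",np.array([ray(p,*q,.014)[:2] for q in r]),ray(p,*r.mean(0),.014)[:2])
E
```

```text
[[ 0.6408  0.1498  0.045 ]
 [ 0.6239 -0.036   0.045 ]
 [ 0.4961 -0.028   0.045 ]
 [ 0.5115  0.1598  0.045 ]] [[ 0.5957  0.044   0.071 ]
 [ 0.5946 -0.0142  0.071 ]
 [ 0.5318 -0.0104  0.071 ]
 [ 0.5377  0.0489  0.071 ]] [0.5681 0.0614 0.045 ] [0.5649 0.017  0.071 ]
[np.float64(-4.934830821290162), np.float64(-4.008965153085674)] 0.18747780804843717 0.12886083797585243
key [0.5646 0.0166]
grip [[0.5731 0.03   0.114 ]
 [0.5509 0.0021 0.114 ]]
(array([  0.  ,   0.  , -37.32]), array([ 541.5, -514.3,  -24.8]))
tray [[ 0.4546 -0.2265]
 [ 0.5855 -0.2244]
 [ 0.5896 -0.3972]
 [ 0.4588 -0.3971]] [ 0.5217 -0.3114]
tray [[ 0.6855 -0.4555]
 [ 0.7162 -0.7067]
 [ 0.5271 -0.7185]
 [ 0.4972 -0.4721]] [ 0.6056 -0.5882]
```

The manual's scale: shifts go in shares of 800 mm and turns go in shares of 180 degrees. Converting my numbers, 390 mm / 800 = 0.4875, -370 mm / 800 = -0.4625, -37.3 degrees / 180 = -0.2072.

send_rows:
  rows: "0 0 -0.0278 0.075 -0.0713 -0.0038 0.2; 0 0 -0.0556 0.15 -0.1425 -0.0075 0.2; 0 0 -0.0833 0.2063 -0.1963 -0.0113 0.2; 0 0 -0.1111 0.2625 -0.25 -0.015 0.2; 0 0 -0.1389 0.3188 -0.3025 -0.0188 0.2; 0 0 -0.1667 0.375 -0.3563 -0.025 0.2; 0 0 -0.1889 0.4313 -0.41 -0.0313 0.2; 0 0 -0.2072 0.4875 -0.4625 -0.0313 0.2"
  grip_force: 60

```text
time: 1.95
eef_pos: [0.4484, -0.1997, 0.2499]
tcp_rot: [0.885, 0.466, 0.0, 0.001]
contact_force: [0.5, -1.6, -0.2]
opening: 0.603
finger_force: 0.0
```

```bash
python3 - <<'E'
from h import *
s=ctrl.get_state();print(s["time"],s["eef_pos"],s["opening"],rows_to([.5646,.0166,.23],55.5,s))
E
```

```text
1.95 [ 0.44835756 -0.19967843  0.24993797] 0.6034608967801652 (array([ 0.11, -0.  ,  0.1 ]), array([244.1, -26.3,  19.9]))
```

In the tool's units: 244 mm / 800 = 0.305, 235 mm / 800 = 0.2938.

send_rows:
  rows: "0 0 0 0.0688 -0.0075 0 0.2; 0 0 0 0.1375 -0.015 0.0063 0.2; 0 0 0 0.2 -0.0225 0.0125 0.2; 0 0 0 0.2563 -0.0288 0.0188 0.2; 0 0 0 0.2938 -0.0325 0.025 0.2; 0 0 0 0.305 -0.0325 0.025 0.2; 0 0 0 0.305 -0.0325 0.025 0.2"

```text
time: 2.82
eef_pos: [0.5644, 0.0143, 0.2293]
tcp_rot: [0.885, 0.466, -0.0, 0.0]
contact_force: [0.5, -0.7, 0.7]
opening: 0.599
finger_force: 0.0
```

```bash
python3 - <<'E'
from h import *
np.set_printoptions(precision=4,suppress=True)
s=ctrl.get_state();print(s["time"],s["eef_pos"],s["qpos"],s["wrist_torque"])
p=ctrl.read_camera("wrist");save(p,"w1");print(p["fx"],p["fy"],p["cx"],p["cy"],p["extrinsics"])
for t in("lockbox","key","bolt_nose","keyhole"):
    for r in ctrl.look_for(p,t): print(t,round(r["p"],2),w(p,r["position"]))
E
```

```text
2.825 [0.5644 0.0143 0.2293] [-0.1542  0.0406  1.8476 -0.0005  1.2533  0.4473] [0.0107 0.0368 0.0011]
371.64829954431775 371.64829954431775 322.6383917109203 243.53817197814757 [[ 0.8243 -0.5661  0.0008 -0.4561]
 [-0.5402 -0.7861  0.3004  0.2764]
 [-0.1694 -0.2481 -0.9538  0.4822]
 [ 0.      0.      0.      1.    ]]
lockbox 0.85 [0.5694 0.0668 0.0495]
key 0.68 [0.5682 0.0236 0.1145]
bolt_nose 0.62 [0.5583 0.0557 0.057 ]
keyhole 0.8 [0.5719 0.0727 0.0429]
```

View pics/w1.png

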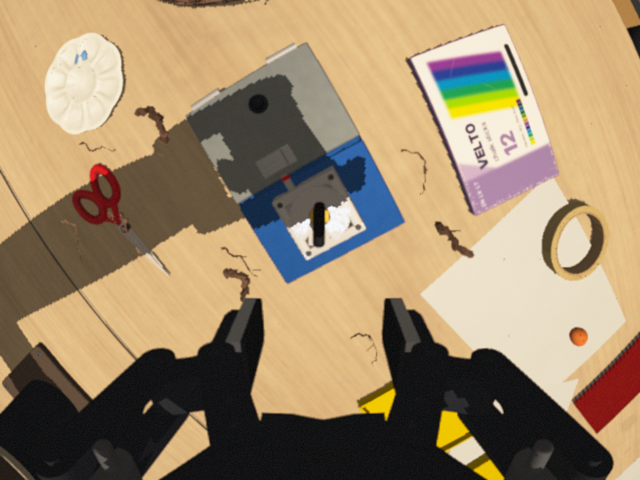

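The wrist view shows the box with the bolt nose red at (287,178), the case centred around (320,215), and the key grip at (319,222), running along the image's vertical. A crop will give the corners.

```bash
python3 - <<'E'
import cv2
a=cv2.imread("pics/w1.png")[165:265,260:380];cv2.imwrite("pics/cw.png",cv2.resize(a,(720,600),interpolation=cv2.INTER_CUBIC))
E
```

```text
(no output)
```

View pics/cw.png

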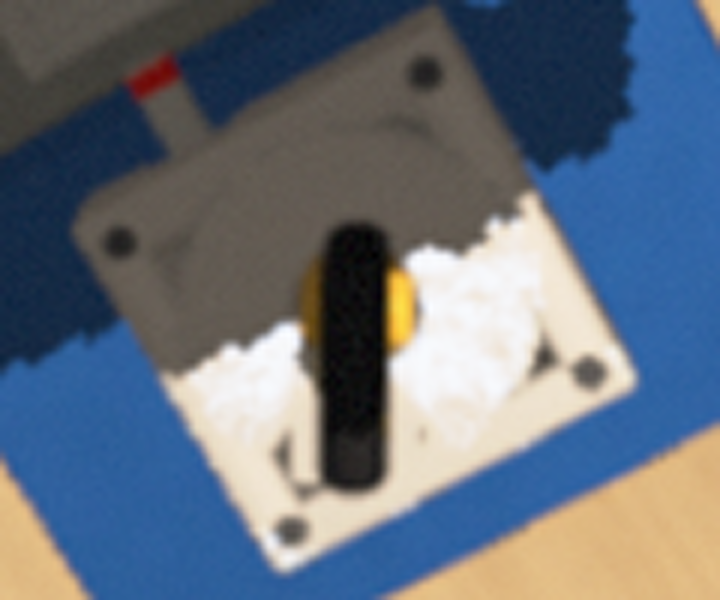

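The crop shows the four screws at (120,242), (425,72), (590,371) and (291,530). The grip's top runs from (358,224) to (353,432) and the bolt nose is at (155,75).

```bash
cat >> h.py <<'E'
def fray(p,u,v,z):
    T=np.array(p["extrinsics"]);R=T[:3,:3];c=-R.T@T[:3,3]
    a=np.array([u-p["cx"],v-p["cy"]]);r=np.linalg.norm(a);t=r/p["fx"]
    d=R.T@np.array([*(a/r*np.sin(t)),np.cos(t)]);return c+d*(z-c[2])/d[2]
E
python3 - <<'E'
from h import *
np.set_printoptions(precision=4,suppress=True)
p=ctrl.read_camera("wrist")
f=lambda c,z:fray(p,260+(c[0]-2.5)/6,165+(c[1]-2.5)/6,z)
S=np.array([f(c,.071) for c in[(120,242),(425,72),(590,371),(291,530)]]);k=S.mean(0)
a=[np.degrees(np.arctan2(*(S[i]-S[j])[1::-1])) for i,j in((1,2),(0,3),(1,0),(2,3))]
print(S,k,a)
g=np.array([f(c,.114) for c in[(358,224),(353,432)]]);d=g[1]-g[0]
print(g,g.mean(0),np.linalg.norm(d),np.degrees(np.arctan2(d[1],d[0])))
print(f((155,75),.055))
E
```

```text
[[ 0.5419  0.047   0.071 ]
 [ 0.5906  0.0423  0.071 ]
 [ 0.5859 -0.0063  0.071 ]
 [ 0.5371 -0.0016  0.071 ]] [0.5639 0.0203 0.071 ] [np.float64(84.48418190587023), np.float64(84.33669150012223), np.float64(-5.439889777575985), np.float64(-5.451117165368185)]
[[0.5759 0.0366 0.114 ]
 [0.5605 0.0156 0.114 ]] [0.5682 0.0261 0.114 ] 0.026072047970297187 -126.09155057624699
[0.5573 0.0626 0.055 ]
```

send_rows:
  rows: "0 0 0 -0.0563 0 0 0.2; 0 0 0 -0.0913 -0.0025 0 0.2; 0 0 0 -0.0913 -0.0025 0 0.2; 0 0 0 -0.0913 -0.0025 0 0.2"

```text
time: 3.62
eef_pos: [0.5216, -0.0446, 0.2294]
tcp_rot: [0.885, 0.465, 0.0, 0.0]
contact_force: [0.3, -0.9, -0.8]
opening: 0.603
finger_force: 0.0
```

```bash
cat >> h.py <<'E'
def fpx(p,P):
    T=np.array(p["extrinsics"]);q=T[:3,:3]@np.array(P)+T[:3,3];r=np.hypot(q[0],q[1])
    s=p["fx"]*np.arctan2(r,q[2])/r; return np.array([q[0]*s+p["cx"],q[1]*s+p["cy"]])
E
python3 - <<'E'
from h import *
p=ctrl.read_camera("wrist");save(p,"w2")
c=np.round(fpx(p,[.564,.02,.09])).astype(int);u,v=c-[60,50];print(u,v)
a=cv2.imread("pics/w2.png")[v:v+100,u:u+120];cv2.imwrite("pics/cw2.png",cv2.resize(a,(720,600),interpolation=cv2.INTER_CUBIC))
print(-np.array(p["extrinsics"])[:3,:3].T@np.array(p["extrinsics"])[:3,3])
E
```

```text
262 80
[0.5642241  0.01967957 0.37752044]
```

View pics/cw2.png

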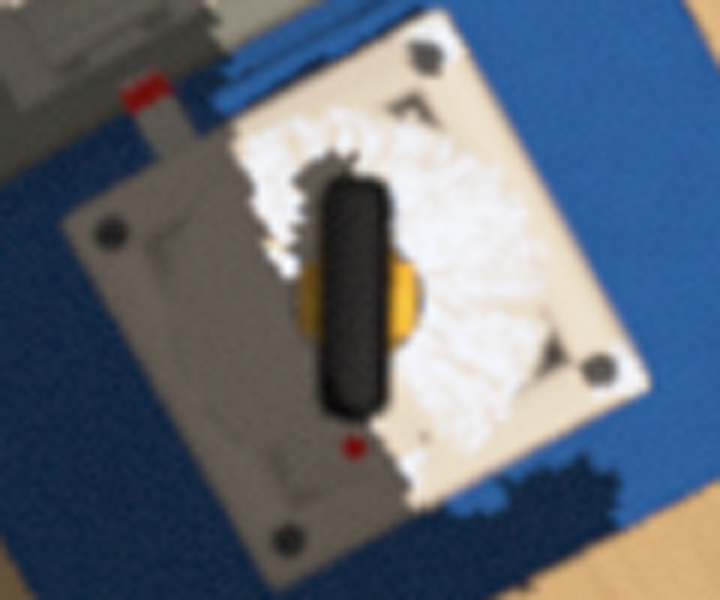

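The near-vertical view shows the grip spanning (355,178) to (355,420) and concentric with the screws' mean at (357,299). The red dot at (354,447) lines up with the key, so the key stands upright.

```bash
python3 - <<'E'
from h import *
np.set_printoptions(precision=4,suppress=True)
p=ctrl.read_camera("wrist")
f=lambda c,z:fray(p,262+(c[0]-2.5)/6,80+(c[1]-2.5)/6,z)
S=np.array([f(c,.071) for c in[(111,232),(429,56),(599,368),(288,541)]]);k=S.mean(0)
print(k,[np.degrees(np.arctan2(*(S[i]-S[j])[1::-1])) for i,j in((1,2),(0,3),(1,0),(2,3))])
g=np.array([f(c,.114) for c in[(356,178),(354,420)]]);d=g[1]-g[0]
print(g.mean(0),np.linalg.norm(d),np.degrees(np.arctan2(d[1],d[0])))
for z in(.15,.101): print(rows_to([.5642,.0198,z],54.5))
E
```

```text
[0.5641 0.0214 0.071 ] [np.float64(84.04868484275704), np.float64(84.47558385239677), np.float64(-5.434902739932154), np.float64(-4.860054205639504)]
[0.5639 0.0212 0.114 ] 0.028618771870193994 -125.00937008645299
(array([ 0.01, -0.02,  1.04]), array([76.7, -1.2, 79.3]))
(array([ 0.01, -0.02,  1.04]), array([ 76.7,  -1.2, 128.3]))
```

In the tool's units: 128 mm / 800 = 0.16, 77.3 mm / 800 = 0.0966, 1 degrees / 180 = 0.0056.

send_rows:
  rows: "0 0 0.0056 0.05 -0.0013 0.025 0; 0 0 0.0056 0.0966 -0.0024 0.0625 -0.2; 0 0 0.0056 0.0966 -0.0024 0.0988 -0.2; 0 0 0.0056 0.0966 -0.0024 0.1313 -0.2; 0 0 0.0056 0.0966 -0.0024 0.16 -0.2; 0 0 0.0056 0.0966 -0.0024 0.16 -0.2; 0 0 0.0056 0.0966 -0.0024 0.16 -0.2"

```text
time: 4.6
eef_pos: [0.5643, 0.0205, 0.102]
tcp_rot: [0.889, 0.458, 0.001, 0.0]
contact_force: [-0.0, 1.4, -0.6]
opening: 0.401
finger_force: 0.0
```

```bash
python3 - <<'E'
from h import *
s=ctrl.get_state();print(s["time"],s["eef_pos"],s["opening"],s["contact_force"],s["wrist_torque"],rows_to([.564,.0207,.101],54.5,s))
E
```

```text
4.6 [0.56433861 0.02050402 0.10200873] 0.4009804900938526 [-0.00648647  1.38160741 -0.61025714] [-0.02078552 -0.04234446  0.0089451 ] (array([ 0.07, -0.04,  0.05]), array([-0. , -0.4,  1. ]))
```

send_rows:
  rows: "0 0 0 0 0 0 -0.5; 0 0 0 0 0 0 -0.7; 0 0 0 0 0 0 -1; 0 0 0 0 0 0 -1; 0 0 0 0 0 0 -1; 0 0 0 0 0 0 -1"
  grip_force: 40

```text
time: 5.35
eef_pos: [0.5643, 0.02, 0.1022]
tcp_rot: [0.889, 0.458, 0.001, 0.001]
contact_force: [-0.3, -1.1, 5.6]
opening: 0.085
finger_force: 40.8
```

```bash
cat > st.py <<'E'
from h import *
np.set_printoptions(precision=3,suppress=True)
t=[];f=[]
for i in range(1):
    s=ctrl.get_state();t.append(s["wrist_torque"]);f.append(s["contact_force"])
from scipy.spatial.transform import Rotation as Ro
x=Ro.from_quat(s["tcp_rot"]).as_matrix()[:,0]
print(round(s["time"],2),"F",np.mean(f,0),"M",np.mean(t,0),s["eef_pos"],"yaw",round(float(np.degrees(np.arctan2(x[1],x[0]))),2),"op",round(s["opening"],3),"ff",s["finger_force"],"q6",s["qpos"][5],"e6",s["joint_efforts"][5])
E
python3 st.py
```

```text
5.35 F [-0.274 -1.129  5.625] M [-0.008  0.044  0.022] [0.564 0.02  0.102] yaw 54.51 op 0.085 ff 40.82851231098175 q6 0.47530252722934746 e6 0.0028994214517297223
```

In the tool's units: 30 degrees / 180 = 0.1667.

send_rows:
  rows: "0 0 0.0278 0 0 0 -1; 0 0 0.0556 0 0 0 -1; 0 0 0.0833 0 0 0 -1; 0 0 0.1111 0 0 0 -1; 0 0 0.1389 0 0 0 -1; 0 0 0.1667 0 0 0 -1; 0 0 0.1667 0 0 0 -1"

```text
time: 6.22
eef_pos: [0.5645, 0.02, 0.1022]
tcp_rot: [0.977, 0.212, 0.001, 0.0]
contact_force: [0.8, -0.4, 5.3]
opening: 0.084
finger_force: 40.8
```

```bash
python3 st.py
```

```text
6.22 F [ 0.783 -0.384  5.326] M [-0.009 -0.047  0.04 ] [0.564 0.02  0.102] yaw 24.49 op 0.084 ff 40.78594386577606 q6 0.9993187861335697 e6 0.10475816437974572
```

In the tool's units: 25 degrees / 180 = 0.1389.

send_rows:
  rows: "0 0 0.0278 0 0 0 -1; 0 0 0.0556 0 0 0 -1; 0 0 0.0833 0 0 0 -1; 0 0 0.1111 0 0 0 -1; 0 0 0.1389 0 0 0 -1; 0 0 0.1389 0 0 0 -1; 0 0 0.1389 0 0 0 -1"

```text
time: 7.1
eef_pos: [0.5646, 0.0201, 0.1022]
tcp_rot: [1.0, -0.004, 0.001, 0.0]
contact_force: [-0.1, 0.6, 4.5]
opening: 0.089
finger_force: 40.8
```

```bash
python3 st.py
```

```text
7.1 F [-0.114  0.585  4.517] M [ 0.054 -0.031 -0.033] [0.565 0.02  0.102] yaw -0.5 op 0.089 ff 40.77771484851837 q6 1.4352163401374192 e6 0.009557990706525743
```

In the tool's units: 5 degrees / 180 = 0.0278.

send_rows:
  rows: "0 0 0.0167 0 0 0 -1; 0 0 0.0278 0 0 0 -1; 0 0 0.0278 0 0 0 -1"

```text
time: 7.48
eef_pos: [0.5645, 0.0201, 0.1022]
tcp_rot: [0.999, -0.048, 0.001, 0.0]
contact_force: [0.7, 0.8, 5.1]
opening: 0.085
finger_force: 40.8
```

```bash
python3 st.py
```

```text
7.47 F [0.742 0.788 5.13 ] M [ 0.053 -0.11   0.004] [0.565 0.02  0.102] yaw -5.5 op 0.085 ff 40.77871263027191 q6 1.5226108806091696 e6 0.054960865527391434
```

In the tool's units: 2 degrees / 180 = 0.0111.

send_rows:
  rows: "0 0 0.0111 0 0 0 -1; 0 0 0.0111 0 0 0 -1"

```text
time: 7.72
eef_pos: [0.5645, 0.0201, 0.1022]
tcp_rot: [0.998, -0.065, 0.001, 0.0]
contact_force: [-0.2, 1.5, 5.6]
opening: 0.085
finger_force: 40.8
```

```bash
python3 st.py
```

```text
7.72 F [-0.177  1.519  5.579] M [ 0.072 -0.075  0.017] [0.565 0.02  0.102] yaw -7.5 op 0.085 ff 40.782864689826965 q6 1.5574703589644092 e6 0.05856816074810922
```

In the tool's units: 2 degrees / 180 = 0.0111.

send_rows:
  rows: "0 0 0.0111 0 0 0 -1; 0 0 0.0111 0 0 0 -1"

```text
time: 7.98
eef_pos: [0.5645, 0.0201, 0.1022]
tcp_rot: [0.997, -0.083, 0.001, 0.0]
contact_force: [0.5, 0.3, 5.9]
opening: 0.087
finger_force: 40.8
```

```bash
python3 st.py
```

```text
7.97 F [0.51  0.308 5.908] M [ 0.023 -0.078  0.016] [0.565 0.02  0.102] yaw -9.5 op 0.087 ff 40.78520178794861 q6 1.5924146747500552 e6 0.06262513808906078
```

In the tool's units: 2 degrees / 180 = 0.0111.

send_rows:
  rows: "0 0 0.0111 0 0 0 -1; 0 0 0.0111 0 0 0 -1"

```text
time: 8.22
eef_pos: [0.5646, 0.02, 0.1022]
tcp_rot: [0.995, -0.1, 0.001, 0.0]
contact_force: [0.6, -0.0, 5.1]
opening: 0.083
finger_force: 40.8
```

```bash
python3 st.py
```

```text
8.22 F [ 0.599 -0.05   5.105] M [ 0.022 -0.077  0.068] [0.565 0.02  0.102] yaw -11.5 op 0.083 ff 40.78684151172638 q6 1.6273264263204656 e6 0.06412051152437925
```

In the tool's units: 2 degrees / 180 = 0.0111.

send_rows:
  rows: "0 0 0.0111 0 0 0 -1; 0 0 0.0111 0 0 0 -1"

```text
time: 8.48
eef_pos: [0.5645, 0.02, 0.1022]
tcp_rot: [0.993, -0.117, 0.001, 0.0]
contact_force: [-0.0, -0.7, 4.4]
opening: 0.085
finger_force: 40.8
```

```bash
python3 st.py
```

```text
8.47 F [-0.042 -0.65   4.358] M [-0.013 -0.039  0.001] [0.565 0.02  0.102] yaw -13.49 op 0.085 ff 40.79224705696106 q6 1.6621133824628098 e6 0.07827483583241701
```

In the tool's units: 2 degrees / 180 = 0.0111.

send_rows:
  rows: "0 0 0.0111 0 0 0 -1; 0 0 0.0111 0 0 0 -1"

```text
time: 8.72
eef_pos: [0.5644, 0.0199, 0.1022]
tcp_rot: [0.991, -0.135, 0.001, 0.0]
contact_force: [-1.0, -0.1, 5.1]
opening: 0.09
finger_force: 40.8
```

```bash
python3 st.py
```

```text
8.72 F [-0.963 -0.109  5.097] M [-0.059  0.007  0.087] [0.564 0.02  0.102] yaw -15.48 op 0.09 ff 40.808778405189514 q6 1.6969906251368074 e6 0.09171342244371772
```

In the tool's units: 2 degrees / 180 = 0.0111.

send_rows:
  rows: "0 0 0.0111 0 0 0 -1; 0 0 0.0111 0 0 0 -1"

```text
time: 8.98
eef_pos: [0.5643, 0.0199, 0.1022]
tcp_rot: [0.988, -0.152, 0.001, 0.0]
contact_force: [0.2, -0.8, 4.9]
opening: 0.082
finger_force: 40.8
```

```bash
python3 st.py
```

```text
8.97 F [ 0.17  -0.801  4.867] M [-0.063  0.057  0.057] [0.564 0.02  0.102] yaw -17.47 op 0.082 ff 40.834423899650574 q6 1.7317640456987229 e6 0.12478544376790524
```

```bash
cat > st2.py <<'E'
from h import *
np.set_printoptions(precision=3,suppress=True)
M=[];e=[]
for i in range(6):
    p=ctrl.read_camera("wrist");s=ctrl.get_state();M.append(s["wrist_torque"]);e.append(s["joint_efforts"][5])
print(s["time"],np.mean(M,0),np.std(M,0),np.array(e))
for r in ctrl.look_for(p,"bolt_nose"): print(r["p"],w(p,r["position"]))
import sys
if len(sys.argv)>1: save(p,sys.argv[1])
E
python3 st2.py w3
```

```text
9.275 [-0.088  0.051  0.095] [0.036 0.02  0.024] [0.098 0.093 0.092 0.092 0.092 0.092]
0.72 [0.464 0.307 0.007]
0.57 [0.555 0.064 0.054]
```

```bash
python3 - <<'E'
from h import *
p=ctrl.read_camera("wrist")
c=np.round(fpx(p,[.558,.065,.055])).astype(int);u,v=c-[40,30];print(u,v)
im=p["color"][v:v+60,u:u+80];hsv=cv2.cvtColor(im,cv2.COLOR_RGB2HSV)
m=((hsv[...,0]<10)|(hsv[...,0]>170))&(hsv[...,1]>150)&(hsv[...,2]>50)
ys,xs=np.nonzero(m);print(len(xs))
P=np.array([fray(p,x+u,y+v,.0552) for x,y in zip(xs,ys)])[:,:2]
a=np.radians(-5.3);k=np.array([.564,.0208]);yl=(P-k)@[-np.sin(a),np.cos(a)];print("y from axis",yl.mean(),yl.min(),yl.max(), (P-k)@[np.cos(a),np.sin(a)])
# start picture
im=cv2.imread("pics/w1.png")
cv2.imwrite("pics/c3.png",cv2.resize(p["color"][v:v+60,u:u+80,::-1],(640,480),interpolation=cv2.INTER_CUBIC))
E
python3 - <<'E'
import sys
sys.path.insert(0,'.')
E
```

```text
214 269
53
y from axis 0.04965390757241618 0.04742111500205121 0.051158853139811465 [-0.00578986 -0.00590548 -0.00602112 -0.00630038 -0.00641587 -0.00653137
 -0.00664689 -0.00692809 -0.00704345 -0.00715883 -0.00744216 -0.00755738
 -0.00767261 -0.00778787 -0.00807319 -0.00818827 -0.00830338 -0.00841852
 -0.00870582 -0.00882078 -0.00893576 -0.00905078 -0.0093401  -0.00945492
 -0.00956978 -0.00968468 -0.00997602 -0.01009072 -0.01020545 -0.01032022
 -0.01043503 -0.01072817 -0.01084278 -0.01095743 -0.01107212 -0.01136731
 -0.01148179 -0.01159631 -0.01171088 -0.01200815 -0.0121225  -0.0122369
 -0.01235135 -0.01276492 -0.0128792  -0.01299352 -0.01310791 -0.01340908
 -0.01352322 -0.01363743 -0.0137517  -0.014169   -0.01428308]
```

View pics/c3.png

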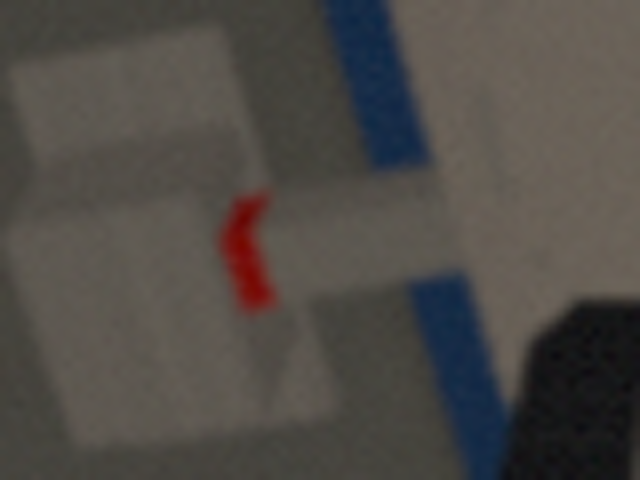

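The crop shows the red nose at (250,250), now in the keeper and about 8.6 mm further along, so the bolt is close to its stop. I'll continue in fine steps.

In the tool's units: 1.5 degrees / 180 = 0.0083.

send_rows:
  rows: "0 0 0.0083 0 0 0 -1; 0 0 0.0083 0 0 0 -1; 0 0 0.0083 0 0 0 -1"

```text
time: 9.75
eef_pos: [0.5644, 0.02, 0.1022]
tcp_rot: [0.986, -0.165, 0.001, 0.0]
contact_force: [0.4, -0.3, 5.2]
opening: 0.08
finger_force: 40.8
```

```bash
sed -i 's/range(6)/range(4)/' st2.py; python3 st2.py
```

```text
9.95 [-0.035  0.02   0.131] [0.035 0.017 0.053] [0.146 0.147 0.147 0.147]
0.93 [0.559 0.061 0.051]
```

In the tool's units: 1.8 degrees / 180 = 0.01.

send_rows:
  rows: "0 0 0.0056 0 0 0 -1; 0 0 0.01 0 0 0 -1; 0 0 0.01 0 0 0 -1; 0 0 0.01 0 0 0 -1"

```text
time: 10.5
eef_pos: [0.5644, 0.0201, 0.1021]
tcp_rot: [0.984, -0.18, 0.001, 0.0]
contact_force: [0.5, 1.1, 5.5]
opening: 0.089
finger_force: 40.9
```

```bash
python3 st2.py;python3 st.py
```

```text
10.7 [0.002 0.01  0.22 ] [0.022 0.035 0.024] [0.213 0.213 0.213 0.213]
0.69 [0.56  0.065 0.054]
10.75 F [-0.251  0.819  5.258] M [-0.023  0.007  0.231] [0.564 0.02  0.102] yaw -20.72 op 0.088 ff 40.87940990924835 q6 1.7886571564611602 e6 0.21337931044399738
```

In the tool's units: -75.3 degrees / 180 = -0.4183.

send_rows:
  rows: "0 0 -0.0556 0 0 0 -1; 0 0 -0.1111 0 0 0 -1; 0 0 -0.1667 0 0 0 -1; 0 0 -0.2222 0 0 0 -1; 0 0 -0.2778 0 0 0 -1; 0 0 -0.3333 0 0 0 -1; 0 0 -0.3889 0 0 0 -1; 0 0 -0.4183 0 0 0 -1"

```text
time: 11.75
eef_pos: [0.5643, 0.02, 0.1022]
tcp_rot: [0.888, 0.459, 0.001, 0.001]
contact_force: [0.4, 0.2, 5.6]
opening: 0.084
finger_force: 40.8
```

send_rows:
  rows: "0 0 0 0 0 0 -1; 0 0 0 0 0 0 -1"

```text
time: 12.0
eef_pos: [0.5644, 0.0199, 0.1022]
tcp_rot: [0.889, 0.458, 0.001, 0.001]
contact_force: [-0.4, -0.1, 5.1]
opening: 0.086
finger_force: 40.8
```

```bash
python3 st2.py;python3 st.py
```

```text
12.2 [-0.049  0.035 -0.003] [0.01  0.026 0.029] [0.009 0.01  0.01  0.01 ]
0.65 [0.556 0.062 0.057]
12.25 F [ 0.175 -1.082  5.956] M [-0.073  0.063 -0.083] [0.564 0.02  0.102] yaw 54.51 op 0.081 ff 40.8218389749527 q6 0.47531035983635306 e6 0.009525439236313105
```

In the tool's units: -4 mm / 800 = -0.005, -3 mm / 800 = -0.0038.

send_rows:
  rows: "0 0 0 0 0 -0.0019 -1; 0 0 0 0 0 -0.0038 -1; 0 0 0 0 0 -0.005 -1; 0 0 0 0 0 -0.005 -1"

```text
time: 12.75
eef_pos: [0.5632, 0.02, 0.1047]
tcp_rot: [0.889, 0.458, -0.0, -0.0]
contact_force: [1.3, -0.9, -1.9]
opening: 0.089
finger_force: 40.0
```

```bash
python3 st.py; cat > bolt.py <<'E'
from h import *
p=ctrl.read_camera("wrist")
u,v=np.round(fpx(p,[.558,.065,.055])).astype(int)-[25,25]
hsv=cv2.cvtColor(p["color"][v:v+50,u:u+50],cv2.COLOR_RGB2HSV)
m=((hsv[...,0]<10)|(hsv[...,0]>170))&(hsv[...,1]>150)&(hsv[...,2]>50)
ys,xs=np.nonzero(m);print(len(xs))
P=np.array([fray(p,x+u,y+v,.0552) for x,y in zip(xs,ys)])[:,:2]
a=np.radians(-5.3);yl=(P-[.564,.0208])@[-np.sin(a),np.cos(a)];print("y",yl.mean(),yl.min(),yl.max())
E
python3 bolt.py
```

```text
12.75 F [ 1.298 -0.946 -1.915] M [-0.193 -0.171  0.002] [0.563 0.02  0.105] yaw 54.51 op 0.089 ff 40.04091024398804 q6 0.4753026597408079 e6 -0.013118574279360473
19
y 0.04936156264585083 0.048934488534256276 0.04977726300757867
```

In the tool's units: -6 mm / 800 = -0.0075, -4 mm / 800 = -0.005.

send_rows:
  rows: "0 0 0 0 0 -0.0025 -1; 0 0 0 0 0 -0.005 -1; 0 0 0 0 0 -0.0075 -1; 0 0 0 0 0 -0.0075 -1"

```text
time: 13.3
eef_pos: [0.5636, 0.0202, 0.1115]
tcp_rot: [0.889, 0.458, 0.0, 0.0]
contact_force: [1.0, -1.2, 0.0]
opening: 0.085
finger_force: 40.2
```

```bash
python3 st.py
```

```text
13.3 F [ 1.04  -1.175  0.023] M [-0.148 -0.013 -0.036] [0.564 0.02  0.112] yaw 54.51 op 0.085 ff 40.20242929458618 q6 0.4753046866110444 e6 -0.007839717145543545
```

In the tool's units: -70 mm / 800 = -0.0875, -40 mm / 800 = -0.05.

send_rows:
  rows: "0 0 0 0 0 -0.005 -1; 0 0 0 0 0 -0.01 -1; 0 0 0 0 0 -0.015 -1; 0 0 0 0 0 -0.02 -1; 0 0 0 0 0 -0.025 -1; 0 0 0 0 0 -0.05 -1; 0 0 0 0 0 -0.0875 -1; 0 0 0 0 0 -0.0875 -1"

```text
time: 14.3
eef_pos: [0.5658, 0.0199, 0.1854]
tcp_rot: [0.889, 0.458, 0.003, 0.002]
contact_force: [0.2, -0.4, -1.2]
opening: 0.085
finger_force: 40.2
```

```bash
python3 st.py; python3 bolt.py; python3 - <<'E'
from h import *
p=ctrl.read_camera("wrist");s=ctrl.get_state()
c=np.round(fpx(p,s["eef_pos"])).astype(int);u,v=c[0]-120,max(0,min(c[1]-150,240));print(u,v)
cv2.imwrite("pics/w4.png",cv2.resize(p["color"][v:v+240,u:u+240,::-1],(480,480)))
for r in ctrl.look_for(p,"key"):print(r["p"],w(p,r["position"]))
print(rows_to([.5217,-.3114,s["eef_pos"][2]],54.5,s),rows_to([.5217,-.3114,s["eef_pos"][2]],0,s))
E
```

```text
14.3 F [ 0.188 -0.399 -1.164] M [-0.039  0.031  0.055] [0.566 0.02  0.185] yaw 54.52 op 0.085 ff 40.15100419521332 q6 0.47531128496995867 e6 -5.7742233821045374e-05
6
y 0.04930145748746356 0.049123430883403735 0.04951718465079851
203 158
0.74 [0.56705316 0.02435998 0.19291209]
0.57 [0.55489102 0.06058252 0.05398139]
(array([ 0.04, -0.02,  0.01]), array([-294.3,  158.4,   -0. ])) (array([ 3.000e-02, -4.000e-02,  5.451e+01]), array([-294.3,  158.4,   -0. ]))
```

View pics/w4.png

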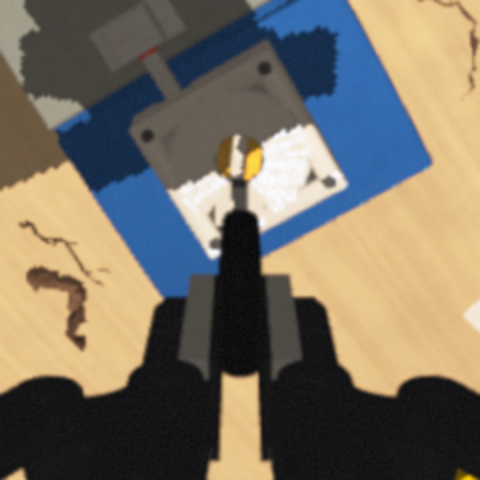

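The wrist view shows the key's black grip between the pads at (240,290). The plug is empty at (240,157) and the bolt nose is still in the keeper at (148,52). Next I go to the small tray.

In the tool's units: -294 mm / 800 = -0.3675, 158 mm / 800 = 0.1975, 54.5 degrees / 180 = 0.3028.

send_rows:
  rows: "0 0 0.0167 -0.025 0.0138 0 -1; 0 0 0.0556 -0.0813 0.0438 0 -1; 0 0 0.1 -0.1438 0.0775 0 -1; 0 0 0.1444 -0.2063 0.1113 0 -1; 0 0 0.1944 -0.2688 0.145 0 -1; 0 0 0.2444 -0.325 0.175 0 -1; 0 0 0.2833 -0.3563 0.1913 0 -1; 0 0 0.3028 -0.3675 0.1975 0 -1"

```text
time: 15.45
eef_pos: [0.5201, -0.3124, 0.179]
tcp_rot: [1.0, -0.002, -0.001, -0.001]
contact_force: [0.6, -0.8, -0.4]
opening: 0.091
finger_force: 40.1
```

In the tool's units: 110 mm / 800 = 0.1375, 100 mm / 800 = 0.125.

send_rows:
  rows: "0 0 0 0 0 0.025 -1; 0 0 0 0 0 0.0625 -1; 0 0 0 0 0 0.1 -1; 0 0 0 0 0 0.125 -1; 0 0 0 0 0 0.1375 -1; 0 0 0 0 0 0.1375 -1"

```text
time: 16.2
eef_pos: [0.5213, -0.3104, 0.0703]
tcp_rot: [1.0, 0.0, -0.001, -0.0]
contact_force: [0.1, -0.3, -0.6]
opening: 0.086
finger_force: 40.1
```

```bash
python3 st.py; python3 - <<'E'
from h import *
s=ctrl.get_state();print(rows_to([.5217,-.3114,.058],0,s))
p=ctrl.read_camera("top");print([(r["p"],w(p,r["position"])) for r in ctrl.look_for(p,"tray")])
E
```

```text
16.2 F [ 0.124 -0.343 -0.602] M [0.008 0.004 0.022] [ 0.521 -0.31   0.07 ] yaw 0.04 op 0.086 ff 40.14217972755432 q6 0.8658271809248766 e6 -0.0010862592898774892
(array([-0.06,  0.06,  0.04]), array([ 0.5,  1. , 12.3]))
[(0.72, array([ 5.61610698e-01, -2.46316344e-01, -1.82303449e-04])), (0.59, array([ 0.60522928, -0.58771092,  0.00672823]))]
```

Lowering gently until contact.

In the tool's units: 11.5 mm / 800 = 0.0144, 10 mm / 800 = 0.0125.

send_rows:
  rows: "0 0 0 0 0 0.0063 -1; 0 0 0 0 0 0.01 -1; 0 0 0 0 0 0.0125 -1; 0 0 0 0 0 0.0144 -1; 0 0 0 0 0 0.0144 -1"

```text
time: 16.92
eef_pos: [0.5214, -0.3109, 0.0595]
tcp_rot: [1.0, 0.0, -0.0, -0.0]
contact_force: [0.1, -0.2, -0.9]
opening: 0.083
finger_force: 40.1
```

```bash
python3 st.py
```

```text
16.93 F [ 0.051 -0.176 -0.871] M [-0.009  0.017 -0.011] [ 0.521 -0.311  0.059] yaw 0.01 op 0.083 ff 40.14145910739899 q6 0.8659784203382538 e6 -2.1660279116986203e-05
```

In the tool's units: 2 mm / 800 = 0.0025, 1.4 mm / 800 = 0.0018.

send_rows:
  rows: "0 0 0 0 0 0.0009 -1; 0 0 0 0 0 0.0018 -1; 0 0 0 0 0 0.0025 -1; 0 0 0 0 0 0.0025 -1"

```text
time: 17.42
eef_pos: [0.5218, -0.3112, 0.0582]
tcp_rot: [1.0, 0.0, 0.0, 0.0]
contact_force: [-0.3, -0.3, 3.5]
opening: 0.086
finger_force: 40.5
```

```bash
python3 st.py
```

```text
17.43 F [-0.295 -0.306  3.483] M [0.057 0.129 0.03 ] [ 0.522 -0.311  0.058] yaw 0.01 op 0.086 ff 40.4935348033905 q6 0.8660115283220553 e6 -4.3857882019437966e-05
```

In the tool's units: -110 mm / 800 = -0.1375, -60 mm / 800 = -0.075.

send_rows:
  rows: "0 0 0 0 0 -0.0006 -0.7; 0 0 0 0 0 -0.0006 -0.5; 0 0 0 0 0 -0.0006 -0.2; 0 0 0 0 0 -0.0006 0.2; 0 0 0 0 0 -0.0006 0.2; 0 0 0 0 0 -0.025 0.3; 0 0 0 0 0 -0.075 0.3; 0 0 0 0 0 -0.1375 0.3"

```text
time: 18.42
eef_pos: [0.521, -0.3106, 0.1691]
tcp_rot: [1.0, 0.0, -0.0, -0.0]
contact_force: [-0.2, 0.0, 0.3]
opening: 0.651
finger_force: 0.0
```

In the tool's units: -80 mm / 800 = -0.1, -60 mm / 800 = -0.075.

send_rows:
  rows: "0 0 0 -0.0625 0 -0.0625 0.3; 0 0 0 -0.1 0 -0.075 0.3; 0 0 0 -0.1 0 -0.075 0.3; 0 0 0 -0.1 0 -0.075 0.3"

```text
time: 18.92
eef_pos: [0.4417, -0.311, 0.2283]
tcp_rot: [1.0, -0.0, 0.001, 0.0]
contact_force: [0.9, 0.7, -0.6]
opening: 0.648
finger_force: 0.0
```

```bash
python3 - <<'E'
from h import *
s=ctrl.get_state();print(s["time"],s["eef_pos"],s["finger_force"])
p=ctrl.read_camera("wrist")
for r in ctrl.look_for(p,"key"):print(r["p"],w(p,r["position"]))
save(p,"w5")
q=np.round(fpx(p,[.5217,-.3114,.01])).astype(int);print(q)
E
```

```text
18.925 [ 0.44173739 -0.31097353  0.22829557] 0.0
0.64 [ 0.52106081 -0.31278403  0.06885561]
[324 127]
```

View pics/w5.png

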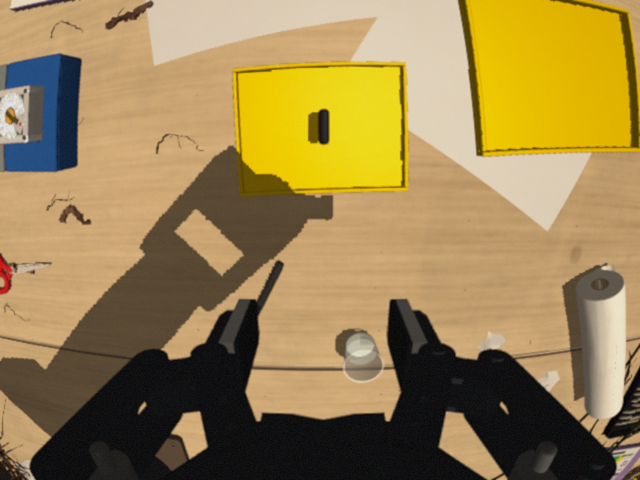

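The key stands upright in the small yellow tray at (323,127), released, and the gripper is clear. Handing in.

```bash
python3 -c "
from plant import ctrl
print(ctrl.sign_off())"
```

```text
the job is handed in; nothing more can be done
None
```

The job is handed in, though the sign-off returned no verdict: I turned the key to the bolt's end stop (about 0.21 N m), turned it back and drew it out with the bolt still shot, and left it standing released in the small yellow tray.

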